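# Clamp a drawn cup under a sprung hold-down

### The arm

A 6-joint arm with a two-finger parallel gripper is mounted at the origin on a cart in front of the work surface, level with it; the furniture and walls round the work are solid. World frame = base frame: x ahead of the robot, y to its left, z up, the work surface at z = 0. Lengths are in m, angles in rad, forces in N, time in s.
With the tool pointing down it reaches from about 0.3 to 1 m from the base axis. Payload 5.1 kg.
Tool frame: the origin (TCP) lies on the centre line of the jaws, within the pads' length; the fingertips stand 14 mm ahead of it and the grasp point (between the pads) lies 5 mm behind it; z points along the fingers, y is the line along which they close (so a half turn about z gives the same grasp; the last joint's range is limited). The gripper opens to 95 mm and grips with 3 to 60 N. Pads are 20 mm wide; open, the fingers measure 119 mm over their backs; the gripper's body (75 mm by 180 mm) begins 59 mm behind the grasp point.
Start: joints at [1.053, 0.124, 1.65, -0, 1.367, -0.083], TCP at [0.274, 0.589, 0.229] pointing down, gripper open.
Joint ranges: [-2.61, 2.61], [-1.02, 2.33], [0.03, 2.71], [-1.35, 4.49], [0.32, 2.68], [-2.91, 2.91]. Speed limits (rad/s): [2.57, 2.57, 3.14, 3.14, 3.14, 3.14].

### API

Orientations are given as a 3x3 rotation matrix whose columns are the frame's x, y, z axes.
In Python, from rig import r gives the robot as it stands.
- The arm moves only by the shell command python3 -m handwheel 'ROWS' [OPENING]. ROWS is JSON, a list of rows, each an object of numbers: "x", "y", "z": the shift along the tool's x, y, z scaled (see below); "roll": the turn about the tool's z scaled (see below). A call has exactly 5 rows; each row is the pose to reach, as a shift and turn from the pose commanded when the call began, along the tool's axes at that moment; what a row does not reach only later rows make up. The controller multiplies each number of a shift by 80 cm and each number of a turn by pi/2 rad. A row lasts 1/10 s, in which the tool goes at most 50 mm and 8.59 degrees, less where a joint would pass 70% of its speed; a pose out of reach is approached as far as the arm can. A call with a number of a shift or a turn outside -1 to 1 is refused whole. A call with a gripper value outside its range is refused whole. OPENING is the gripper's target within -1 to 1 (shut at 1, half-way at 0, fully open at -1), set as the call begins (- or left out, the last holds). The fingers move at their own pace and stop on an object; the grip force is fixed at half the most. Time passes only in rows, so rows that repeat a pose let the fingers close, or fill a call up. It gives the time, the measured TCP pose, the force, the opening and the grip force at its end, in the units of the state.
- r.get_state(): the state, without advancing time (a new reading comes with each control period).
- r.camera(name): name is "side" or "top" or "wrist"; returns the picture (384x512x3 uint8, red, green, blue); there is no depth.
- r.get_calibration(name): a dict with "fovy" (degrees; the focal length in pixels is half the picture's height over the tangent of half this angle, whatever the lens; pixels are square), "cx", "cy" (the principal point, pixels), "k1" (the pictures are not rectified: a ray, as slopes to the right and down, at radius r is drawn at 1 + k1 r^2 times it, then the intrinsics apply), "T" (4x4, takes a point from camera to world coordinates); the wrist camera has in their place "mount" (4x4, takes a point from camera to tool coordinates, whose origin is the TCP and whose axes are the flange's). Camera axes: x right, y down, z forward; pixel columns grow to the right and rows downward; lengths in m; the calibration is good to about 2 mm. A picture is of the moment at which its call begins: read the wrist's pose just before it. get_calibration takes no time and is no camera call.
- r.sign_off(): hands the job in; it is judged then, once.
The state is a dict: "t": time; "joint_pos": joint angles; "joint_vel": joint speeds; "joint_efforts": joint torques, N m; "eef_pos": TCP position; "tcp_rot": TCP orientation; "wrist_force": force on the tool from outside, world axes, zero at the start; "ft_torque": the same for the moment, N m; "opening": finger opening in m; "grip_force": force on a finger pad.
Only numpy, scipy, OpenCV 4.12 (cv2) and the standard library are available. Lean on these libraries where they do the work, as an engineer would, in place of code of your own. Each camera call takes 0.05 s, during which the arm holds its last target. There are 200 camera calls.

### The job

Clamp the steel cup that stands on the green mat in the fixture: push the red wedge up its channel until it stops so that it holds the sprung blue arm open, let go of it, slide the cup upright under the open arm until it rests against both stop pins and let go of it too. Then draw the wedge out again so that the arm springs down on the cup's rim, and leave the wedge standing on its base on the bare worktop, off the fixture. Leave all the other things where they are and do not tip the cup over.

Things in the scene. Friction and masses are not known exactly. Their poses are not given: they have to be found in the camera images.
- fixture: Fixture fixed to the worktop: grey base plate 255 x 200 x 8 mm. Origin on the worktop, 120 mm behind the plate's front edge, midway in y; x from the front towards the hinge, y left, z up. The blue arm, hinged at the rear (axis along y at x = 110, z = 60 mm), reaches forward over the cup's place at y = +45; its crossbar carries a roller over the wedge channel at y = -55.
- nest (a point): Where the cup's centre belongs, on the base plate's top (z = 8 mm), at fixture x = 0, y = +45 mm; axes as the fixture's. Two steel stop pins (10 mm diameter, 20 mm tall) stand behind it at x = +29, y = +-24 mm from it; a cup touching both is centred. Open to front and sides. The arm's nose ends 14 mm behind this point, so it covers only the rear rim of a seated cup.
- channel (a point): Middle of the wedge channel on the base plate's top, under the roller at rest (fixture x = 42, y = -55 mm); axes as the fixture's. The channel is 40 mm wide between rails 8 mm tall, from 42 mm before this point to 58 mm behind it; the front face of an end stop (14 mm tall) is 56 mm behind it.
- nose (a point): Lower front edge of the blue arm (22 mm wide, 10 mm thick, orange cap), mid-width. At rest about 45 mm above the worktop, lower than the rim of a cup on the base plate (55 mm); with the wedge home about 66 mm. The arm's top is then at 80 mm and nothing of the fixture is higher.
- hold_down (a joint): Angle of the sprung arm in rad: 0 at rest, about 0.10 when it bears on a cup's rim, about 0.22 with the wedge fully home, grows upward. The spring presses on a cup with about 5 N; pushing the wedge home takes about 5 to 12 N.
- wedge: Loose red taper wedge, 110 x 30 mm, 0.22 kg. Origin on its underside, 50 mm behind the thin end; x points to the thin end, z up. From the thin end (3 mm thick) the top slopes up to x = 0 (20.5 mm), then is flat to the rear end at x = -60. Home in the channel, thin end against the end stop, its origin is 6 mm behind the channel point and the roller rests on the flat; it stays there by itself.
- wedge_grip (a point): Centre of the black grip block on the wedge's rear (24 mm along x, 30 mm along y as wide as the wedge, its top 59 mm above the underside; this point is 40 mm above it and 46 mm behind the wedge's origin); axes as the wedge's.
- mat: Green square plastic mat 90 x 90 x 3 mm, fixed. Origin under its centre. The cup to be clamped starts on it.
- cup_mid (a point): Centre, half-way up, of the steel cup to be clamped: open at the top, 64 mm outer diameter, 47 mm tall, thin wall (about 3 mm), 62 g; this point is 23.5 mm above its underside and below its rim. z up. It starts on the green mat.
- work_cup: The same cup, origin at the centre of its underside.
- roller: The steel roller in the arm's fork (16 mm diameter), origin at its centre; at rest its underside is 4.7 mm above the base plate.
- bar_end (a point): Centre of the front end of the fixed grey bar held in the rotary chuck at the back of the worktop: 68 mm diameter, axis level along x, 168 mm above the worktop. From here the bar runs 115 mm back into the chuck, which is about 180 mm wide and 260 mm tall. Keep clear of it when crossing from side to side.
- near_cup: Another such cup, a bystander just behind the mat (its centre about 105 mm from the mat's). Origin at the centre of its underside.
- front_cup: Another such cup, a bystander at the front left. Origin at the centre of its underside.
- tape: Roll of tape lying flat, 67 mm diameter, 24 mm tall, a bystander. Origin at the centre of its underside.
- vee: Steel V-block 62 x 57 x 35 mm, a bystander. Origin at the centre of its underside.
- pen: Black marker pen lying at the front, about 140 mm long, 17 mm thick, a bystander. Origin under its middle.
- brush: Brush with wooden handle, about 200 mm long, 12 mm thick, a bystander at the right. Origin under its middle.
- driver: Screwdriver with red handle, about 170 mm long, 27 mm thick, a bystander behind the fixture. Origin under its middle.
Things that resemble listed ones, but are neither listed nor needed, are in the scene too. Leave any pink look-alike of the work_cup alone. Of the things shaped like the wedge, the red one is meant.

How it is judged:
On the way, in this order (a step that is already met when the one before it is completed fails the run):
1. the wedge, let go, holds the sprung arm open (value of joint hold_down above 0.195 rad and contact force between wedge and roller above 1 N and contact force between the fingers and wedge below 0.2 N), for 0.2 s.
2. the cup stands against the stop pins under the arm, let go, while the wedge still holds the arm open (value of joint hold_down above 0.195 rad and contact force between wedge and roller above 1 N and horizontal distance between cup_mid and nest below 0.007 m and angle between cup_mid's own z axis and vertical below 0.08 rad and contact force between the fingers and work_cup below 0.2 N), for 0.2 s.
At the end, for the whole second after the job is handed in: The cup stands upright on the base plate (within 0.08 rad) with its centre within 7 mm of the nest point and the arm bears on its rim (arm angle 0.07 to 0.13 rad, at least 1.5 N); the wedge stands level and still with its underside on the bare worktop, so wholly off the base plate and the mat (horizontal distance between cup_mid and nest below 0.007 m and angle between cup_mid's own z axis and vertical below 0.08 rad and value of joint hold_down between 0.07 and 0.13 rad and contact force between work_cup and hold_down above 1.5 N and height (world z) of work_cup between 0.005 and 0.011 m and height (world z) of wedge between -0.004 and 0.002 m and angle between wedge's own z axis and vertical below 0.1 rad and linear speed of wedge below 0.02 m/s); the robot touches nothing.
It fails at once if a bystander was pushed more than 30 mm from where it stood (distance of any of near_cup, vee, pen from where it was at the start of the episode above 0.03 m).
It fails at once if the cup was tipped over (angle between cup_mid's own z axis and vertical above 0.6 rad).
It also fails if it takes over 72 s, if anything falls off the work surface, if the arm or the gripper's body presses on something with over 40 N, if the wrist force passes 120 N, or if a joint passes its speed limit or range.

## Working session

There is one attempt and no reset: what is moved stays moved. The work goes in short steps, Python scripts to look and compute and a shell command to move; the robot and the scene stay as the last step left them, time stands still between calls to the robot, and variables do not carry over. Pictures are saved under pics/ and viewed, at most 12 in all, crops included, and the job is handed in when it is done.

```bash
ls; mkdir -p pics; python3 - <<'E'
from rig import r
import cv2,numpy as np
s=r.get_state();print(s['t'],s['eef_pos'],s['tcp_rot'],s['opening'])
for n in('top','side'):
    im=r.camera(n);cv2.imwrite(f'pics/{n}0.png',cv2.resize(im[:,:,::-1],(800,600),interpolation=cv2.INTER_CUBIC));
    np.save(f'pics/{n}0.npy',im)
    print(n,r.get_calibration(n))
print(r.get_calibration('wrist'))
E
```

```text
pics
0.0 [0.27350702 0.58897972 0.22741987] [[-9.06963870e-01  4.21207122e-01 -1.04842757e-03]
 [ 4.21208377e-01  9.06962157e-01 -1.77426601e-03]
 [ 2.03550652e-04 -2.05080164e-03 -9.99997876e-01]] 0.09501818585059044
top {'fovy': 50.696399243338554, 'cx': 259.62353248167267, 'cy': 190.10501542259945, 'k1': -0.10220410372081634, 'T': array([[ 0.02368926, -0.98847373,  0.14952762,  0.35971874],
       [-0.99955268, -0.02615009, -0.01451251, -0.13796068],
       [ 0.0182554 , -0.14911694, -0.98865104,  1.48905745],
       [ 0.        ,  0.        ,  0.        ,  1.        ]])}
side {'fovy': 57.44107166418646, 'cx': 258.4965068320333, 'cy': 190.76191017242897, 'k1': -0.07054406620389136, 'T': array([[ 0.88834491, -0.29080429,  0.3553536 ,  0.12886593],
       [-0.45914249, -0.57201895,  0.67969294, -0.97698525],
       [ 0.00561137, -0.7669597 , -0.64167073,  0.91995394],
       [ 0.        ,  0.        ,  0.        ,  1.        ]])}
{'fovy': 62.45202850027732, 'cx': 256.5542223444931, 'cy': 191.91354524048958, 'k1': -0.09014410538220144, 'mount': array([[ 4.94335548e-04, -9.61353291e-01, -2.75317281e-01,
         7.77637418e-02],
       [ 9.99999873e-01,  5.02892812e-04,  3.95101439e-05,
        -1.37675446e-04],
       [ 1.00471875e-04, -2.75317265e-01,  9.61353418e-01,
        -1.56701567e-01],
       [ 0.00000000e+00,  0.00000000e+00,  0.00000000e+00,
         1.00000000e+00]])}
```

View pics/top0.png

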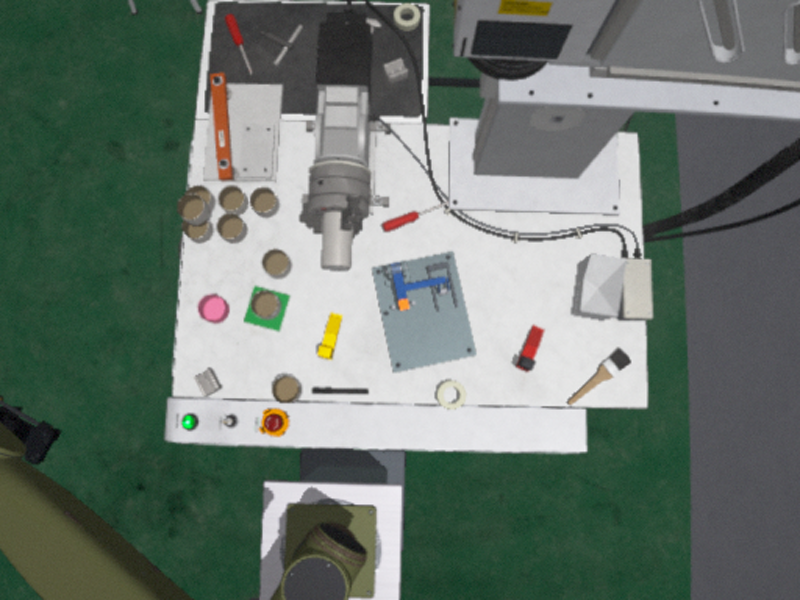

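View pics/side0.png

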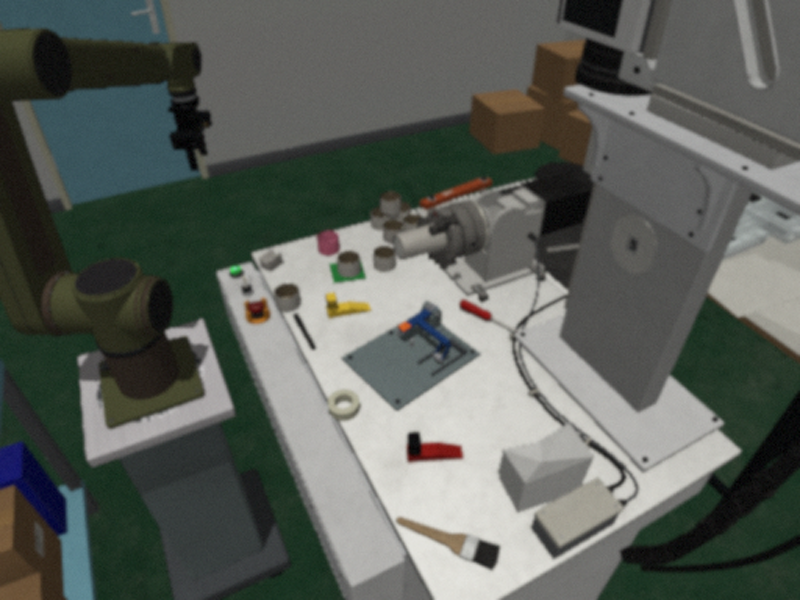

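Top view (800 px scale): the candidates for the wedge are the red one (531,348, grip 525,362), a yellow look-alike (330,335) and the red screwdriver handle (400,221). For the cup they are the cup on the green mat (266,304), the pink one (213,308), near_cup (276,263), front_cup (286,387) and a stack at (200–264,200–228). I choose the red wedge and the cup on the mat. The fixture plate has corners (373,268), (453,252), (476,354) and (394,371).

```bash
cat > h.py <<'E'
import numpy as np,cv2
from rig import r
def cam(n,s=None):
    c=r.get_calibration(n)
    if 'T' in c: T=c['T']
    else:
        s=s or r.get_state(); M=np.eye(4);M[:3,:3]=s['tcp_rot'];M[:3,3]=s['eef_pos'];T=M@c['mount']
    f=192/np.tan(np.radians(c['fovy']/2)); return c,f,np.array(T)
def ray(C,p):
    c,f,T=C; d=np.array([(p[0]-c['cx'])/f,(p[1]-c['cy'])/f]); u=d.copy()
    for _ in range(20): u=d/(1+c['k1']*(u@u))
    return T[:3,3],T[:3,:3]@np.r_[u,1]
def onz(C,p,z):
    o,d=ray(C,p); return o+d*(z-o[2])/d[2]
def tri(Cs,ps):
    A=np.zeros((3,3));b=np.zeros(3)
    R=[ray(C,p) for C,p in zip(Cs,ps)]
    for o,d in R:
        P=np.eye(3)-np.outer(d,d)/(d@d);A+=P;b+=P@o
    x=np.linalg.solve(A,b)
    return x,[np.linalg.norm(np.cross(x-o,d))/np.linalg.norm(d) for o,d in R]
def proj(C,X):
    c,f,T=C; q=T[:3,:3].T@(np.asarray(X)-T[:3,3]);u=q[:2]/q[2];u=u*(1+c['k1']*(u@u));return u*f+[c['cx'],c['cy']]
def rows(target,yaw=None):
    "shift in tool axes (handwheel units) to target xyz; roll so that tool x has world yaw"
    s=r.get_state();R=np.array(s['tcp_rot']);d=R.T@(np.array(target)-s['eef_pos'])
    out=np.round(d/.8,4); y0=np.arctan2(R[1,0],R[0,0]); ro=None
    if yaw is not None:
        ro=[round(-((yaw+k*np.pi-y0+2*np.pi)%(2*np.pi)-(2*np.pi if (yaw+k*np.pi-y0+2*np.pi)%(2*np.pi)>np.pi else 0))/(np.pi/2),4) for k in(0,1)]
    print('shift',out,'roll opts',ro,'tcp',s['eef_pos'].round(4),'yaw',round(np.degrees(y0),1),'j6',round(s['joint_pos'][5],2),'t',s['t'])
E
python3 - <<'E'
from h import *
k=.64
C=cam('top');S=cam('side')
print('ang',)
for n,p,z in [('plRL',(373,268),.008),('plRR',(453,252),.008),('plFR',(476,354),.008),('plFL',(394,371),.008),('grip',(526,362),.059),('thin',(538,328),.003),('mat cup rim',(266,303),.05),('near',(277,263),.047),('front',(287,387),.047),('tape',(451,393),.024),('yellow',(330,335),.02),('bar',(336,262),.168),('pink',(213,308),.04),('penL',(313,390),.01),('penR',(367,390),.01)]:
    print(n,onz(C,np.array(p)*k,z).round(3))
for n,a,b in [('grip',(526,361),(415,434)),('cup rim',(266,303),(348,258)),('plFR',(476,354),(399,407)),('nosecap',(404,302),(405,328))]:
    print(n,tri([C,S],[np.array(a)*k,np.array(b)*k]))
a=np.load('pics/top0.npy')[:,:,::-1]
w=cv2.resize(a[195:250,310:365],(400,400),interpolation=cv2.INTER_CUBIC);
f=cv2.resize(a[180:220,150:190],(400,400),interpolation=cv2.INTER_CUBIC)
cv2.imwrite('pics/crop1.png',np.hstack([w,f]))
E
```

```text
ang
plRL [ 0.652 -0.08   0.008]
plRR [ 0.696 -0.271  0.008]
plFR [ 0.453 -0.328  0.008]
plFL [ 0.409 -0.137  0.008]
grip [ 0.434 -0.435  0.059]
thin [ 0.518 -0.476  0.003]
mat cup rim [0.555 0.161 0.05 ]
near [0.65  0.142 0.047]
front [0.365 0.104 0.047]
tape [ 0.361 -0.269  0.024]
yellow [0.488 0.014 0.02 ]
bar [ 0.631 -0.007  0.168]
pink [0.541 0.287 0.04 ]
penL [0.36 0.05 0.01]
penR [ 0.364 -0.075  0.01 ]
grip (array([ 0.43712734, -0.4345872 ,  0.06430301]), [np.float64(0.0009284623119555664), np.float64(0.0009284623119555888)])
cup rim (array([0.55361593, 0.16141081, 0.05164649]), [np.float64(0.0012459450480361478), np.float64(0.0012459450480364596)])
plFR (array([ 0.45539999, -0.3277789 ,  0.01531088]), [np.float64(0.0029049449406903585), np.float64(0.0029049449406903186)])
nosecap (array([ 0.56393457, -0.15494736,  0.0516909 ]), [np.float64(0.0016617247138497578), np.float64(0.0016617247138495882)])
```

View pics/crop1.png

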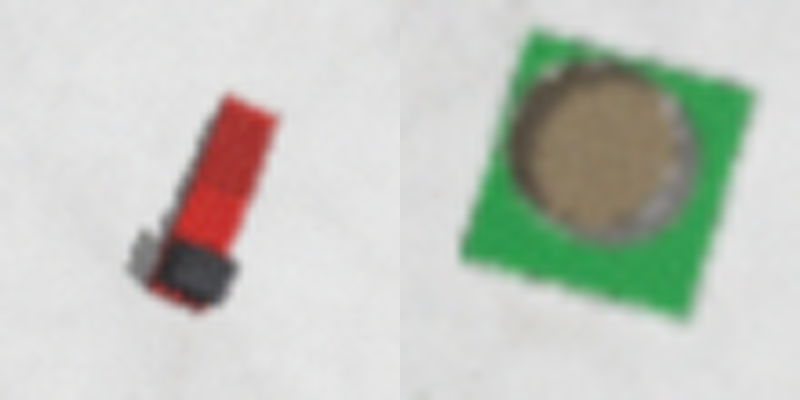

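The crop confirms the choice: the red wedge has its black grip at crop (198,272) and its thin end at (253,105), and the plain steel cup stands on the green mat. Positions agree with the sizes given (plate 250 x 196 mm, rim z ≈ 0.05). Now I cross over for a closer look.

```bash
A='[{"x":-0.144,"y":-0.215},{"x":-0.144,"y":-0.215},{"x":-0.144,"y":-0.215},{"x":-0.144,"y":-0.215},{"x":-0.144,"y":-0.215}]'
python3 -m handwheel '[{"x":-0.03,"y":-0.04},{"x":-0.07,"y":-0.1},{"x":-0.11,"y":-0.16},{"x":-0.14,"y":-0.21},{"x":-0.14,"y":-0.21}]' -
python3 -m handwheel '[{"x":-0.035,"y":-0.05},{"x":-0.07,"y":-0.1},{"x":-0.11,"y":-0.16},{"x":-0.14,"y":-0.21},{"x":-0.14,"y":-0.21}]' -
python3 -m handwheel '[{"x":-0.035,"y":-0.05},{"x":-0.07,"y":-0.1},{"x":-0.11,"y":-0.16},{"x":-0.14,"y":-0.21},{"x":-0.14,"y":-0.21}]' -
python3 -m handwheel '[{"x":-0.035,"y":-0.05},{"x":-0.07,"y":-0.1},{"x":-0.11,"y":-0.16},{"x":-0.14,"y":-0.21},{"x":-0.14,"y":-0.21}]' -
python3 -m handwheel '[{"roll":0.09},{"roll":0.18},{"roll":0.27},{"roll":0.36},{"roll":0.45}]' -
python3 -m handwheel '[{"roll":0.09},{"roll":0.18},{"roll":0.27},{"roll":0.36},{"roll":0.45}]' -
python3 -m handwheel '[{"roll":0.09},{"roll":0.18},{"roll":0.27},{"roll":0.36},{"roll":0.45}]' -
python3 -m handwheel '[{"roll":0.09},{"roll":0.18},{"roll":0.22},{"roll":0.22},{"roll":0.22}]' -
python3 -c "
from h import *
rows([.45,-.27,.23],np.radians(13.2))"
```

```text
shift [-0.6523 -0.881  -0.0016] roll opts [np.float64(1.5766), np.float64(-0.4234)] tcp [0.2736 0.589  0.2275] yaw 155.1 j6 -0.08 t 0.1invalid input
invalid input
invalid input
invalid input
invalid input
invalid input
invalid input
invalid input
```

```bash

python3 -m handwheel '[{"x":-0.03,"y":-0.04,"z":0,"roll":0},{"x":-0.07,"y":-0.1,"z":0,"roll":0},{"x":-0.11,"y":-0.16,"z":0,"roll":0},{"x":-0.14,"y":-0.21,"z":0,"roll":0},{"x":-0.14,"y":-0.21,"z":0,"roll":0}]' -1
```

```text
t: 0.6
eef_pos: [0.3044, 0.3863, 0.2277]
tcp_rot: [[-0.906, 0.424, -0.001], [0.424, 0.906, -0.002], [-0.0, -0.002, -1.0]]
wrist_force: [-0.1, 0.3, 0.3]
opening: 0.0954
grip_force: 0.0
```

```bash

python3 -m handwheel '[{"x":-0.035,"y":-0.05,"z":0,"roll":0},{"x":-0.07,"y":-0.1,"z":0,"roll":0},{"x":-0.11,"y":-0.16,"z":0,"roll":0},{"x":-0.14,"y":-0.21,"z":0,"roll":0},{"x":-0.14,"y":-0.21,"z":0,"roll":0}]'
python3 -m handwheel '[{"x":-0.035,"y":-0.05,"z":0,"roll":0},{"x":-0.07,"y":-0.1,"z":0,"roll":0},{"x":-0.11,"y":-0.16,"z":0,"roll":0},{"x":-0.14,"y":-0.21,"z":0,"roll":0},{"x":-0.14,"y":-0.21,"z":0,"roll":0}]' >/dev/null
python3 -m handwheel '[{"x":-0.035,"y":-0.05,"z":0,"roll":0},{"x":-0.07,"y":-0.1,"z":0,"roll":0},{"x":-0.11,"y":-0.16,"z":0,"roll":0},{"x":-0.16,"y":-0.21,"z":0,"roll":0},{"x":-0.16,"y":-0.21,"z":0,"roll":0}]' 
python3 -m handwheel '[{"x":0,"y":0,"z":0,"roll":0.09},{"x":0,"y":0,"z":0,"roll":0.18},{"x":0,"y":0,"z":0,"roll":0.27},{"x":0,"y":0,"z":0,"roll":0.36},{"x":0,"y":0,"z":0,"roll":0.45}]' >/dev/null
python3 -m handwheel '[{"x":0,"y":0,"z":0,"roll":0.09},{"x":0,"y":0,"z":0,"roll":0.18},{"x":0,"y":0,"z":0,"roll":0.27},{"x":0,"y":0,"z":0,"roll":0.36},{"x":0,"y":0,"z":0,"roll":0.45}]' >/dev/null
python3 -m handwheel '[{"x":0,"y":0,"z":0,"roll":0.09},{"x":0,"y":0,"z":0,"roll":0.18},{"x":0,"y":0,"z":0,"roll":0.27},{"x":0,"y":0,"z":0,"roll":0.36},{"x":0,"y":0,"z":0,"roll":0.45}]' >/dev/null
python3 -m handwheel '[{"x":0,"y":0,"z":0,"roll":0.09},{"x":0,"y":0,"z":0,"roll":0.18},{"x":0,"y":0,"z":0,"roll":0.22},{"x":0,"y":0,"z":0,"roll":0.22},{"x":0,"y":0,"z":0,"roll":0.22}]' 
python3 -c "
from h import *
rows([.45,-.27,.23],np.radians(13.2))"
```

```text
t: 1.1
eef_pos: [0.3361, 0.1869, 0.2285]
tcp_rot: [[-0.904, 0.427, 0.001], [0.427, 0.904, -0.001], [-0.001, -0.0, -1.0]]
wrist_force: [-0.5, 1.0, -0.4]
opening: 0.0951
grip_force: 0.0
t: 2.1
eef_pos: [0.4131, -0.2176, 0.2283]
tcp_rot: [[-0.906, 0.423, -0.0], [0.423, 0.906, 0.0], [0.0, 0.0, -1.0]]
wrist_force: [0.5, -0.2, -1.0]
opening: 0.0949
grip_force: 0.0
t: 4.1
eef_pos: [0.4122, -0.2141, 0.2285]
tcp_rot: [[0.97, 0.242, -0.0], [0.242, -0.97, 0.001], [0.0, -0.001, -1.0]]
wrist_force: [-0.6, 0.7, -0.1]
opening: 0.0949
grip_force: 0.0
shift [ 0.029   0.0792 -0.0019] roll opts [np.float64(0.0086), np.float64(-1.9914)] tcp [ 0.4122 -0.2141  0.2285] yaw 14.0 j6 0.73 t 4.1
```

```bash

python3 -m handwheel '[{"x":0.05,"y":0.007,"z":0,"roll":0.009},{"x":0.1,"y":0.015,"z":0,"roll":0.009},{"x":0.15,"y":0.02,"z":0,"roll":0.009},{"x":0.171,"y":0.025,"z":0,"roll":0.009},{"x":0.171,"y":0.025,"z":0,"roll":0.009}]' |head -2
cat > snap.py <<'E'
import sys,pickle
from h import *
n=sys.argv[1]; s=r.get_state(); im=r.camera('wrist')
pickle.dump((s,im),open(f'pics/{n}.pkl','wb'))
cv2.imwrite(f'pics/{n}.png',cv2.resize(im[:,:,::-1],(800,600),interpolation=cv2.INTER_CUBIC)); print(s['eef_pos'].round(4))
E
python3 snap.py w1
python3 -m handwheel '[{"x":-0.05,"y":0.04,"z":0,"roll":0},{"x":-0.08,"y":0.08,"z":0,"roll":0},{"x":-0.08,"y":0.12,"z":0,"roll":0},{"x":-0.08,"y":0.12,"z":0,"roll":0},{"x":-0.08,"y":0.12,"z":0,"roll":0}]' |head -2
python3 snap.py w2
```

```text
t: 4.6
eef_pos: [0.551, -0.2011, 0.228]
[ 0.551  -0.2011  0.228 ]
t: 5.15
eef_pos: [0.5074, -0.3102, 0.2286]
[ 0.5074 -0.3102  0.2286]
```

View pics/w1.png

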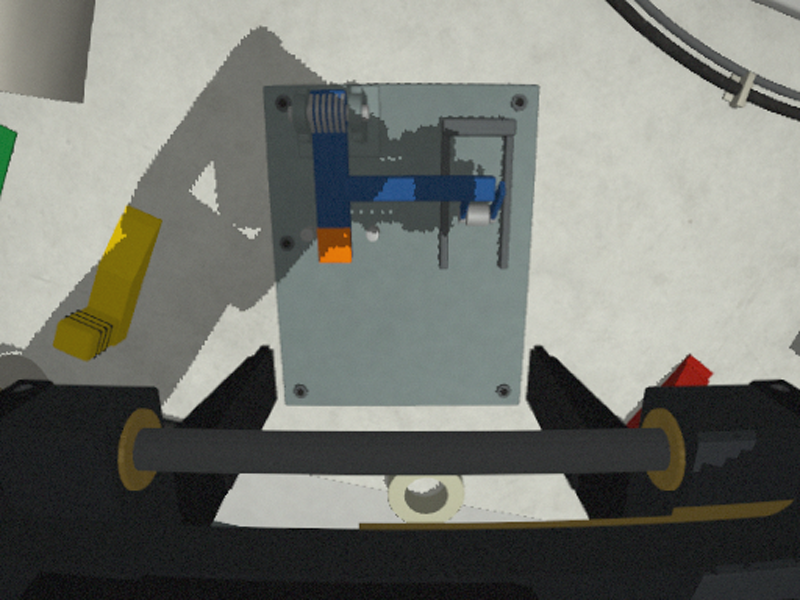

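View pics/w2.png

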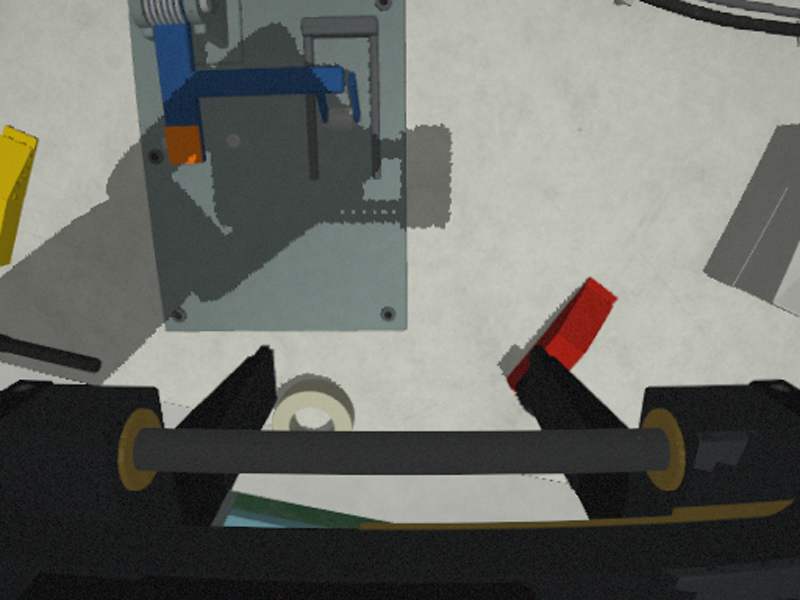

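w1 shows the plate corners (285,405), (520,404), (539,85), (264,86), the rail front ends (444,268), (504,268) and the orange nose (335,262). w2 shows the plate front corners (166,332), (407,329), the rail ends (314,179), (376,176), the nose (186,164) and the wedge's thin end corners (592,278), (617,298); its grip is hidden by a finger.

```bash
python3 - <<'E'
from h import *
import pickle
k=.64
s1=pickle.load(open('pics/w1.pkl','rb'))[0];s2=pickle.load(open('pics/w2.pkl','rb'))[0]
A=cam('wrist',s1);B=cam('wrist',s2);C=cam('top')
P=lambda *p:np.array(p)*k
P1={'FL':(285,405),'FR':(520,404),'RR':(539,85),'RL':(264,86)}
w={n:onz(A,P(*p),.008) for n,p in P1.items()}
for n in w: print(n,w[n].round(4))
for n,a,b in [('FL',(285,405),(166,332)),('FR',(520,404),(407,329)),('railL',(444,268),(314,179)),('railR',(504,268),(376,176)),('nose',(335,262),(186,164))]:
    x,e=tri([A,B],[P(*a),P(*b)]);print(n,x.round(4),np.round(e,4))
loc=np.array([[-.12,.1],[-.12,-.1],[.135,-.1],[.135,.1]])
def fit(src,dst):
    cs,cd=src.mean(0),dst.mean(0);H=(src-cs).T@(dst-cd);th=np.arctan2(H[0,1]-H[1,0],H[0,0]+H[1,1])
    R=np.array([[np.cos(th),-np.sin(th)],[np.sin(th),np.cos(th)]]);t=cd-R@cs;return th,t,R,(dst-(src@R.T+t))
D=np.array([w[n][:2] for n in('FL','FR','RR','RL')])
th,t,R,res=fit(loc,D);print('fixture yaw',np.degrees(th),t,res.round(4))
for n,q in [('railmid',(0,-.055)),('nest',(0,.045)),('nose rest',(.014,.045))]: print(n,R@q+t)
print('railmid seen',onz(A,P(474,268),.016),onz(B,P(345,177.5),.016))
a,b=onz(B,P(592,278),.003),onz(B,P(617,298),.003);print('thin',a,b,np.linalg.norm(a-b))
g=onz(C,(337.2,232.4),.059);print('grip',g)
m=(a+b)/2;d=m-g;print('wedge yaw',np.degrees(np.arctan2(d[1],d[0])),np.linalg.norm(d[:2]), 'from edge', np.degrees(np.arctan2(*( (a-b)[:2]*[-1,1])[::-1])), 'edge',(a-b))
print(onz(C,(344.8,209.4),.003))
E
```

```text
FL [ 0.408  -0.1332  0.008 ]
FR [ 0.4546 -0.3278  0.008 ]
RR [ 0.7008 -0.2682  0.008 ]
RL [ 0.6549 -0.0754  0.008 ]
FL [ 0.4058 -0.1327  0.0048] [0.0002 0.0002]
FR [ 0.4554 -0.3271  0.0099] [0. 0.]
railL [ 0.5552 -0.2339  0.0148] [0.0002 0.0002]
railR [ 0.567  -0.2778  0.0191] [0.0003 0.0003]
nose [ 0.55   -0.1552  0.0549] [0.0003 0.0003]
fixture yaw 13.415922026604507 [ 0.54725838 -0.20289115] [[ 0.0006  0.0003]
 [ 0.0009  0.0002]
 [-0.001   0.0007]
 [-0.0005 -0.0011]]
railmid [ 0.56001938 -0.25639028]
nest [ 0.53681756 -0.15911914]
nose rest [ 0.55043552 -0.15587088]
railmid seen [ 0.56087677 -0.25606952  0.016     ] [ 0.56114955 -0.25596483  0.016     ]
thin [ 0.52840754 -0.46305756  0.003     ] [ 0.51723164 -0.48904788  0.003     ] 0.02829129486997586
grip [ 0.43177033 -0.43735236  0.059     ]
wedge yaw -23.027845367133978 0.09893273308488003 from edge 113.26782100429857 edge [0.0111759  0.02599032 0.        ]
[ 0.52038791 -0.47779965  0.003     ]
```

```bash
python3 -c "
from h import *
rows([.4345,-.4385,.1],np.radians(-23.1))"
```

```text
shift [-0.1252  0.1366  0.1607] roll opts [np.float64(0.4007), np.float64(-1.5993)] tcp [ 0.5076 -0.3096  0.2286] yaw 13.0 j6 0.71 t 5.2
```

```bash

python3 -m handwheel '[{"x":-0.03,"y":0.04,"z":0.01,"roll":0.08},{"x":-0.06,"y":0.08,"z":0.04,"roll":0.16},{"x":-0.09,"y":0.11,"z":0.08,"roll":0.24},{"x":-0.125,"y":0.136,"z":0.12,"roll":0.32},{"x":-0.125,"y":0.136,"z":0.16,"roll":0.4}]' >/dev/null
python3 -m handwheel '[{"x":0,"y":0,"z":0,"roll":0},{"x":0,"y":0,"z":0,"roll":0},{"x":0,"y":0,"z":0,"roll":0},{"x":0,"y":0,"z":0,"roll":0},{"x":0,"y":0,"z":0,"roll":0}]' |head -2
python3 snap.py w3
python3 -c "
from h import *
rows([.4345,-.4385,.038],np.radians(-23.1))"
```

```text
t: 6.2
eef_pos: [0.4365, -0.439, 0.1027]
[ 0.4365 -0.439   0.1027]
shift [-0.0024  0.0003  0.0803] roll opts [np.float64(0.0017), np.float64(-1.9983)] tcp [ 0.4363 -0.4389  0.1023] yaw -22.9 j6 1.1 t 6.25
```

View pics/w3.png

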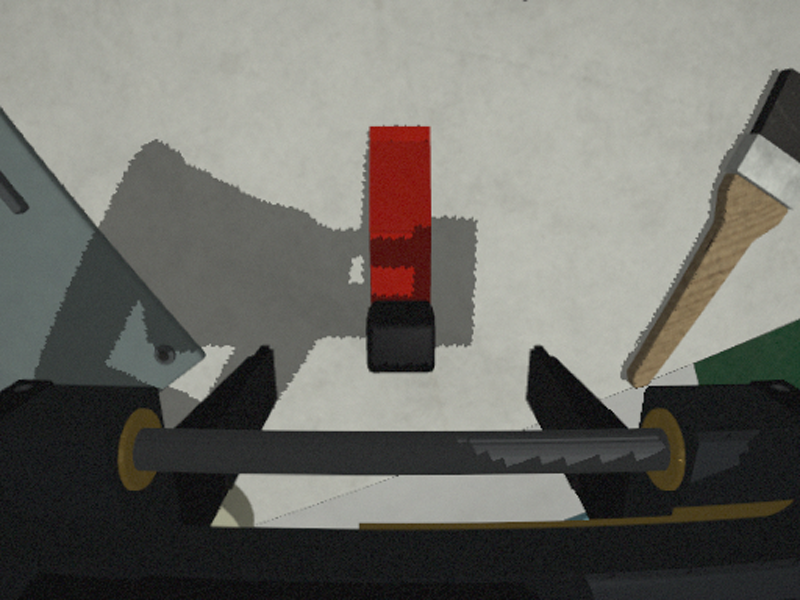

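w3 is over the wedge: the grip block is centred between the fingers at (401,345), rear top edge at row 372, and the thin end is at (400,127). The alignment is good.

```bash
python3 - <<'E'
from h import *
import pickle
s=pickle.load(open('pics/w3.pkl','rb'))[0];C=cam('wrist',s)
u=np.array([np.cos(np.radians(-22.9)),np.sin(np.radians(-22.9))])
for p,z in [((401,372),.059),((400,127),.003),((401,303),.0205),((401,320),.059)]:
    x=onz(C,np.array(p)*.64,z);d=x[:2]-s['eef_pos'][:2];print(x.round(4),'along',(d@u).round(4),'across',(d@[-u[1],u[0]]).round(4))
E
python3 -m handwheel '[{"x":-0.002,"y":0,"z":0.02,"roll":0},{"x":-0.002,"y":0,"z":0.04,"roll":0},{"x":-0.002,"y":0,"z":0.06,"roll":0},{"x":-0.002,"y":0,"z":0.08,"roll":0},{"x":-0.002,"y":0,"z":0.08,"roll":0}]'
```

```text
[ 0.4247 -0.4343  0.059 ] along -0.0127 across -0.0003
[ 0.5227 -0.4753  0.003 ] along 0.0935 across 0.0001
[ 0.4436 -0.4424  0.0205] along 0.0078 across -0.0004
[ 0.4469 -0.4437  0.059 ] along 0.0114 across -0.0003
t: 6.75
eef_pos: [0.432, -0.4358, 0.0322]
tcp_rot: [[0.92, -0.391, -0.005], [-0.391, -0.92, 0.006], [-0.007, -0.003, -1.0]]
wrist_force: [-0.3, 0.4, -0.4]
opening: 0.0953
grip_force: 0.0
```

```bash

python3 -m handwheel '[{"x":0,"y":0,"z":0,"roll":0},{"x":0,"y":0,"z":0,"roll":0},{"x":0,"y":0,"z":0,"roll":0},{"x":0,"y":0,"z":0,"roll":0},{"x":0,"y":0,"z":0,"roll":0}]' 1
python3 -m handwheel '[{"x":0,"y":0,"z":0,"roll":0},{"x":0,"y":0,"z":0,"roll":0},{"x":0,"y":0,"z":-0.02,"roll":0},{"x":0,"y":0,"z":-0.05,"roll":0},{"x":0,"y":0,"z":-0.06,"roll":0}]'
python3 -c "
from h import *
o=np.array([.5473,-.2029]);X=np.array([.9727,.2320]);Y=np.array([-.2320,.9727])
g=o+X*(-.035-.046)-.055*Y;print(g)
rows([*g,.085],np.radians(13.4))"
```

```text
t: 7.25
eef_pos: [0.4342, -0.4383, 0.0373]
tcp_rot: [[0.92, -0.391, 0.001], [-0.391, -0.92, -0.001], [0.001, 0.0, -1.0]]
wrist_force: [0.3, -0.8, -0.6]
opening: 0.0605
grip_force: 0.0
t: 7.75
eef_pos: [0.435, -0.4393, 0.088]
tcp_rot: [[0.92, -0.391, 0.003], [-0.391, -0.92, -0.004], [0.004, 0.002, -1.0]]
wrist_force: [0.7, -0.5, -1.7]
opening: 0.029
grip_force: 30.0
[ 0.4812713 -0.2751905]
shift [-0.027  -0.2114  0.0032] roll opts [np.float64(-0.4047), np.float64(1.5953)] tcp [ 0.435  -0.4393  0.088 ] yaw -23.0 j6 1.1 t 7.75
```

The fingers were still closing when the lift began, so I check the grasp height.

```bash
python3 snap.py w4; python3 - <<'E'
from h import *
import pickle
for n in ('w3','w4'):
    im=pickle.load(open(f'pics/{n}.pkl','rb'))[1].astype(int)
    m=(im[...,0]>80)&(im[...,1]<50)&(im[...,2]<50);m[230:]=0
    ys,xs=np.nonzero(m);print(n,m.sum(),ys.min(),ys.max(),xs.min(),xs.max(),[ (xs[ys==y].min(),xs[ys==y].max()) for y in (ys.min()+5,ys.max()-5)])
print(r.get_state()['wrist_force'],r.get_state()['ft_torque'],r.get_state()['opening'])
E
```

```text
[ 0.435  -0.4393  0.088 ]
w3 3631 81 192 237 275 [(np.int64(237), np.int64(273)), (np.int64(237), np.int64(273))]
w4 5464 72 199 234 278 [(np.int64(236), np.int64(277)), (np.int64(236), np.int64(278))]
[ 0.84103184 -1.36915449 -0.69666491] [0.0016807  0.19355699 0.00649446] 0.02851932499954035
```

View pics/w4.png

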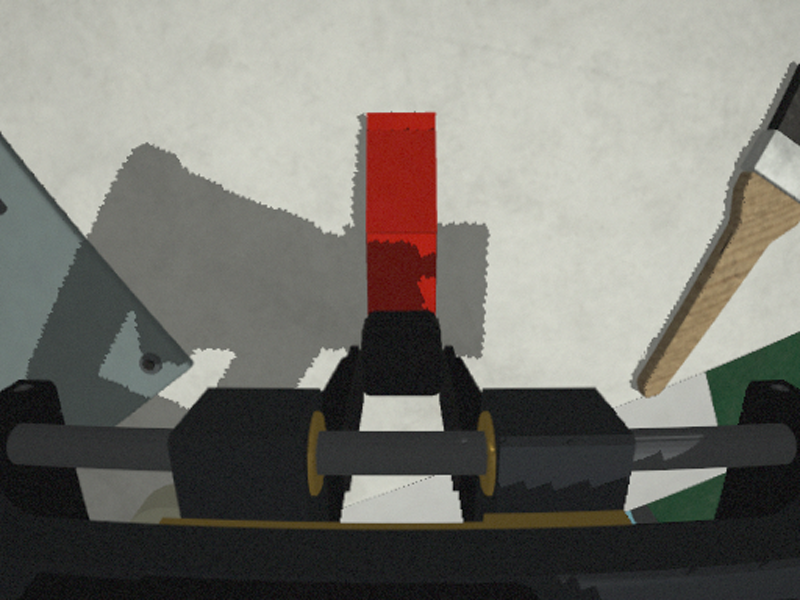

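w4 shows the wedge lifted but held high on its grip (block at 364–440, row 350), so I set it down and regrasp lower.

```bash

python3 -m handwheel '[{"x":0,"y":0,"z":0.005,"roll":0},{"x":0,"y":0,"z":0.01,"roll":0},{"x":0,"y":0,"z":0.01,"roll":0},{"x":0,"y":0,"z":0.01,"roll":0},{"x":0,"y":0,"z":0.01,"roll":0}]'|grep -E 'eef|force'
python3 -m handwheel '[{"x":0,"y":0,"z":0.005,"roll":0},{"x":0,"y":0,"z":0.008,"roll":0},{"x":0,"y":0,"z":0.008,"roll":0},{"x":0,"y":0,"z":0.008,"roll":0},{"x":0,"y":0,"z":0.008,"roll":0}]'|grep -E 'eef|force'
```

```text
eef_pos: [0.4337, -0.4377, 0.0759]
wrist_force: [-0.0, -0.4, -1.6]
grip_force: 30.0
eef_pos: [0.434, -0.4384, 0.0716]
wrist_force: [-3.1, 2.6, 5.0]
grip_force: 30.0
```

```bash

python3 -m handwheel '[{"x":0,"y":0,"z":0,"roll":0},{"x":0,"y":0,"z":0,"roll":0},{"x":0,"y":0,"z":0,"roll":0},{"x":0,"y":0,"z":0,"roll":0},{"x":0,"y":0,"z":0,"roll":0}]' -0.2 |grep -E 'eef|force|open'
python3 snap.py w5
python3 - <<'E'
from h import *
import pickle
s,im=pickle.load(open('pics/w5.pkl','rb'));C=cam('wrist',s);im=im.astype(int)
m=(im[...,0]>80)&(im[...,1]<50)&(im[...,2]<50);m[230:]=0
ys,xs=np.nonzero(m);print(ys.min(),ys.max(),xs.min(),xs.max())
for y in(ys.min()+1,ys.max()-4):
    a,b=xs[ys==y].min(),xs[ys==y].max()+1
    for z in(.003,.0205):
        p,q=onz(C,(a,y),z),onz(C,(b,y),z);print(y,a,b,z,((p+q)/2).round(4),np.linalg.norm(p-q).round(4))
print('expect thin .5227 -.4753'); rows([.4345,-.4385,.037],np.radians(-23.1))
E
```

```text
eef_pos: [0.4339, -0.438, 0.0701]
wrist_force: [0.2, 0.2, -0.8]
opening: 0.0566
grip_force: 0.0
[ 0.4339 -0.438   0.0701]
70 199 235 279
71 236 279 0.003 [ 0.5238 -0.477   0.003 ] 0.0289
71 236 279 0.0205 [ 0.5223 -0.4763  0.0205] 0.0266
195 236 279 0.003 [ 0.4439 -0.4431  0.003 ] 0.0317
195 236 279 0.0205 [ 0.4487 -0.4451  0.0205] 0.0292
expect thin .5227 -.4753
shift [0.0009 0.0003 0.0414] roll opts [np.float64(0.0009), np.float64(-1.9991)] tcp [ 0.4339 -0.438   0.0701] yaw -23.0 j6 1.1 t 9.35
```

```bash

python3 -m handwheel '[{"x":0.001,"y":0,"z":0.02,"roll":0},{"x":0.001,"y":0,"z":0.041,"roll":0},{"x":0.001,"y":0,"z":0.041,"roll":0},{"x":0.001,"y":0,"z":0.041,"roll":0},{"x":0.001,"y":0,"z":0.041,"roll":0}]'  |grep -E 'eef|force|open'
python3 -m handwheel '[{"x":0,"y":0,"z":0,"roll":0},{"x":0,"y":0,"z":0,"roll":0},{"x":0,"y":0,"z":0,"roll":0},{"x":0,"y":0,"z":0,"roll":0},{"x":0,"y":0,"z":0,"roll":0}]' 1 |grep -E 'eef|force|open'
python3 -m handwheel '[{"x":0,"y":0,"z":0,"roll":0},{"x":0,"y":0,"z":0,"roll":0},{"x":0,"y":0,"z":0,"roll":0},{"x":0,"y":0,"z":0,"roll":0},{"x":0,"y":0,"z":0,"roll":0}]' |grep -E 'eef|force|open'
```

```text
eef_pos: [0.4347, -0.4384, 0.0374]
wrist_force: [-0.2, -0.3, 0.4]
opening: 0.0571
grip_force: 0.0
eef_pos: [0.4348, -0.4385, 0.0378]
wrist_force: [-1.0, 0.3, 1.0]
opening: 0.0302
grip_force: 30.0
eef_pos: [0.4347, -0.4385, 0.0377]
wrist_force: [-1.6, 0.8, 2.9]
opening: 0.0296
grip_force: 30.0
```

```bash

python3 -m handwheel '[{"x":0,"y":0,"z":-0.02,"roll":0},{"x":0,"y":0,"z":-0.04,"roll":0},{"x":0,"y":0,"z":-0.06,"roll":0},{"x":0,"y":0,"z":-0.06,"roll":0},{"x":0,"y":0,"z":-0.06,"roll":0}]'  |grep -E 'eef|force|open'
python3 -m handwheel '[{"x":-0.005,"y":-0.04,"z":0,"roll":-0.08},{"x":-0.01,"y":-0.085,"z":0,"roll":-0.16},{"x":-0.016,"y":-0.13,"z":0,"roll":-0.24},{"x":-0.022,"y":-0.175,"z":0,"roll":-0.32},{"x":-0.0262,"y":-0.2106,"z":0,"roll":-0.405}]' >/dev/null
python3 -m handwheel '[{"x":0,"y":0,"z":0,"roll":0},{"x":0,"y":0,"z":0,"roll":0},{"x":0,"y":0,"z":0,"roll":0},{"x":0,"y":0,"z":0,"roll":0},{"x":0,"y":0,"z":0,"roll":0}]' |grep -E 'eef|force|open'
python3 snap.py w6
python3 - <<'E'
from h import *
import pickle
s,im=pickle.load(open('pics/w6.pkl','rb'));C=cam('wrist',s);im=im.astype(int)
m=(im[...,0]>80)&(im[...,1]<50)&(im[...,2]<50);m[230:]=0;m[:,:190]=0
ys,xs=np.nonzero(m);print(ys.min(),ys.max(),xs.min(),xs.max())
R=np.array(s['tcp_rot'])
for y in(ys.min()+1,ys.max()-4):
    a,b=xs[ys==y].min(),xs[ys==y].max()+1
    z=s['eef_pos'][2]-.0377+.003
    p,q=onz(C,(a,y),z),onz(C,(b,y),z);print(y,a,b,R.T@((p+q)/2-s['eef_pos']),np.linalg.norm(p-q).round(4))
rows([.4813,-.2752,.0465],np.radians(13.4))
E
```

```text
eef_pos: [0.435, -0.4388, 0.0866]
wrist_force: [0.2, -1.1, -2.7]
opening: 0.0298
grip_force: 30.0
eef_pos: [0.481, -0.2759, 0.0854]
wrist_force: [0.7, 0.6, -2.4]
opening: 0.0299
grip_force: 30.0
[ 0.481  -0.2759  0.0854]
66 217 230 283
67 231 283 [0.09715437 0.00033418 0.03468926] 0.0298
213 232 282 [0.00867313 0.00040871 0.03469908] 0.0321
shift [ 0.0005 -0.0007  0.0486] roll opts [np.float64(-0.0006), np.float64(1.9994)] tcp [ 0.481  -0.2758  0.0854] yaw 13.3 j6 0.72 t 12.4
```

```bash

python3 -m handwheel '[{"x":0,"y":-0.0007,"z":0.02,"roll":0},{"x":0,"y":-0.0007,"z":0.035,"roll":0},{"x":0,"y":-0.0007,"z":0.045,"roll":0},{"x":0,"y":-0.0007,"z":0.0485,"roll":0},{"x":0,"y":-0.0007,"z":0.0485,"roll":0}]'  |grep -E 'eef|force|open'
python3 -m handwheel '[{"x":0.01,"y":0,"z":0,"roll":0},{"x":0.02,"y":0,"z":0,"roll":0},{"x":0.03,"y":0,"z":0,"roll":0},{"x":0.03,"y":0,"z":0,"roll":0},{"x":0.03,"y":0,"z":0,"roll":0}]'  |grep -E 'eef|force|open'
python3 -m handwheel '[{"x":0.01,"y":0,"z":0,"roll":0},{"x":0.02,"y":0,"z":0,"roll":0},{"x":0.03,"y":0,"z":0,"roll":0},{"x":0.04,"y":0,"z":0,"roll":0},{"x":0.04,"y":0,"z":0,"roll":0}]'  |grep -E 'eef|force|open'
python3 -c "
from h import *
rows([.5493-.0128+.0127,-.2559,.0465],np.radians(13.4));print(np.array([.5473,-.2029])+.002*np.array([.9727,.232])-.055*np.array([-.232,.9727]))"
```

```text
eef_pos: [0.4809, -0.2743, 0.046]
wrist_force: [-0.2, 0.3, -2.1]
opening: 0.0298
grip_force: 30.0
eef_pos: [0.5048, -0.2688, 0.0466]
wrist_force: [-0.2, 0.8, -2.4]
opening: 0.0298
grip_force: 30.0
eef_pos: [0.5339, -0.2618, 0.0462]
wrist_force: [-7.6, -2.0, 1.5]
opening: 0.0296
grip_force: 30.0
shift [ 0.0203 -0.0027 -0.0005] roll opts [np.float64(0.0007), np.float64(-1.9993)] tcp [ 0.5339 -0.2618  0.0462] yaw 13.5 j6 0.79 t 13.9
[ 0.5620054 -0.2559345]
```

```bash

python3 -m handwheel '[{"x":0.01,"y":0,"z":0,"roll":0},{"x":0.018,"y":0,"z":0,"roll":0},{"x":0.026,"y":0,"z":0,"roll":0},{"x":0.032,"y":0,"z":0,"roll":0},{"x":0.032,"y":0,"z":0,"roll":0}]'  |grep -E 'eef|force|open'
python3 -m handwheel '[{"x":0.002,"y":0,"z":0,"roll":0},{"x":0.004,"y":0,"z":0,"roll":0},{"x":0.005,"y":0,"z":0,"roll":0},{"x":0.005,"y":0,"z":0,"roll":0},{"x":0.005,"y":0,"z":0,"roll":0}]'  |grep -E 'eef|force|open'
```

```text
eef_pos: [0.56, -0.2555, 0.0457]
wrist_force: [-1.9, -0.9, -4.5]
opening: 0.03
grip_force: 30.0
eef_pos: [0.5607, -0.2554, 0.0463]
wrist_force: [-15.9, -4.0, 3.9]
opening: 0.0299
grip_force: 30.0
```

```bash

python3 -m handwheel '[{"x":0,"y":0,"z":0,"roll":0},{"x":0,"y":0,"z":0,"roll":0},{"x":0,"y":0,"z":0,"roll":0},{"x":0,"y":0,"z":0,"roll":0},{"x":0,"y":0,"z":0,"roll":0}]' -0.2 |grep -E 'eef|force|open'
python3 -m handwheel '[{"x":0,"y":0,"z":-0.03,"roll":0},{"x":0,"y":0,"z":-0.08,"roll":0},{"x":0,"y":0,"z":-0.14,"roll":0},{"x":0,"y":0,"z":-0.18,"roll":0},{"x":0,"y":0,"z":-0.18,"roll":0}]' -1 |grep -E 'eef|force|open'
python3 snap.py w7
python3 -c "
from h import *
rows([.48,-.05,.19]);print(r.get_state()['tcp_rot'].round(3))"
```

```text
eef_pos: [0.5649, -0.2546, 0.047]
wrist_force: [0.1, 0.2, -0.0]
opening: 0.0563
grip_force: 0.0
eef_pos: [0.5677, -0.2562, 0.1982]
wrist_force: [0.6, -1.0, 0.7]
opening: 0.0911
grip_force: 0.0
[ 0.5677 -0.2562  0.1982]
shift [-0.0452 -0.2749  0.0042] roll opts None tcp [ 0.5662 -0.2555  0.1946] yaw 13.4 j6 0.83 t 15.95
[[ 0.973  0.232  0.006]
 [ 0.232 -0.973 -0.003]
 [ 0.005  0.005 -1.   ]]
```

View pics/w7.png

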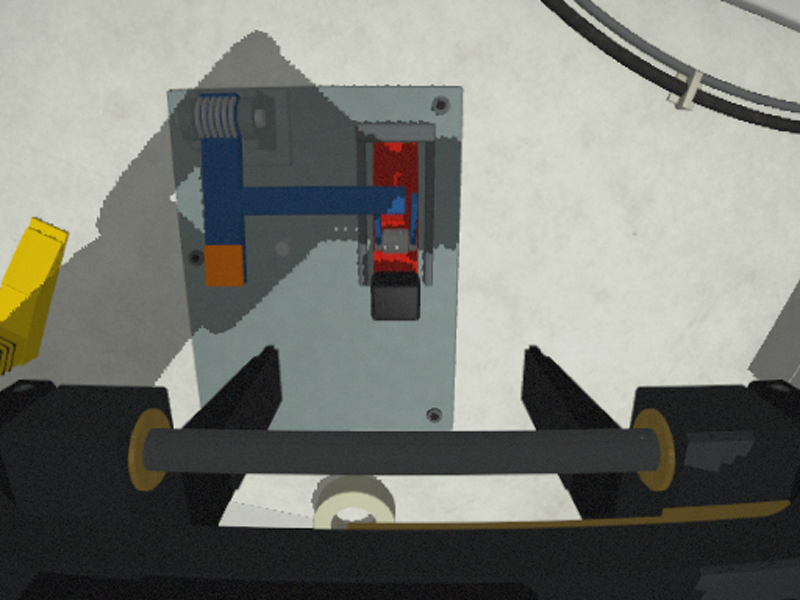

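w7: the wedge is home, with its thin end at the end stop (395,138), the roller on the flat (396,240) and the grip free at (396,296). Now to the cup, staying in front of the bar.

```bash

python3 -m handwheel '[{"x":-0.008,"y":-0.05,"z":0,"roll":0},{"x":-0.016,"y":-0.1,"z":0,"roll":0},{"x":-0.026,"y":-0.16,"z":0,"roll":0},{"x":-0.035,"y":-0.22,"z":0,"roll":0},{"x":-0.045,"y":-0.28,"z":0,"roll":0}]' >/dev/null
python3 -m handwheel '[{"x":-0.01,"y":-0.06,"z":0,"roll":0},{"x":0,"y":-0.12,"z":0,"roll":0},{"x":0.015,"y":-0.18,"z":0,"roll":0},{"x":0.03,"y":-0.23,"z":0,"roll":0},{"x":0.03,"y":-0.23,"z":0,"roll":0}]' |grep -E 'eef'
python3 -m handwheel '[{"x":0,"y":0,"z":0,"roll":0},{"x":0,"y":0,"z":0,"roll":0},{"x":0,"y":0,"z":0,"roll":0},{"x":0,"y":0,"z":0,"roll":0},{"x":0,"y":0,"z":0,"roll":0}]' |grep -E 'eef'
python3 snap.py w8
python3 -m handwheel '[{"x":0.04,"y":0.01,"z":0,"roll":0},{"x":0.07,"y":0.03,"z":0,"roll":0},{"x":0.07,"y":0.03,"z":0,"roll":0},{"x":0.07,"y":0.03,"z":0,"roll":0},{"x":0.07,"y":0.03,"z":0,"roll":0}]' |grep -E 'eef'
python3 snap.py w9
python3 -c "
import cv2,numpy as np
cv2.imwrite('pics/w89.png',np.hstack([cv2.imread(f'pics/{n}.png')[:450,::1] for n in('w8','w9')])[:, :][::2,::2])
a=[cv2.imread(f'pics/{n}.png')[:450] for n in('w8','w9')]
print(a[0].shape)
cv2.imwrite('pics/w89.png',cv2.resize(np.vstack(a),(533,600),interpolation=cv2.INTER_AREA))"
```

```text
eef_pos: [0.4565, 0.1433, 0.1887]
eef_pos: [0.4581, 0.1386, 0.1907]
[0.4581 0.1386 0.1907]
eef_pos: [0.5173, 0.1291, 0.1904]
[0.5173 0.1291 0.1904]
(450, 800, 3)
```

View pics/w89.png

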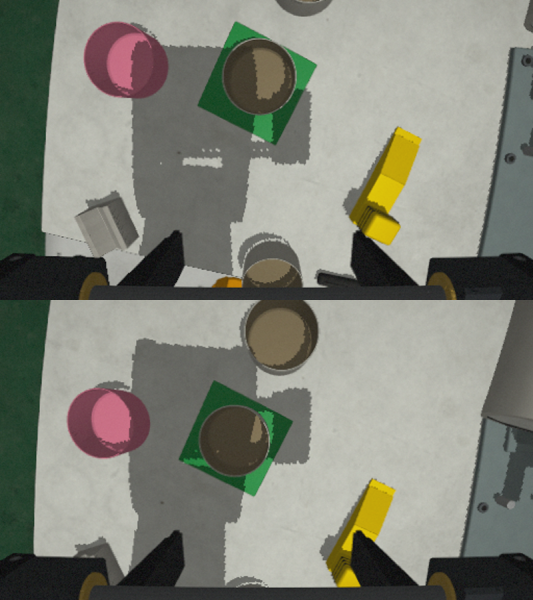

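w8/w9 show the work cup's rim on the green mat centred at crop (259,75) and (236,140). The pink cup and near_cup are separate.

```bash
python3 - <<'E'
from h import *
import pickle
A,B=[cam('wrist',pickle.load(open(f'pics/{n}.pkl','rb'))[0]) for n in('w8','w9')]
for a,b in [((259,75.5),(235.5,140)),((222.5,75),(200,140)),((296,75),(271,140))]:
    x,e=tri([A,B],[np.array(a)*.96,np.array(b)*.96]);print(x.round(4),np.round(e,4))
    print([onz(C,np.array(p)*.96,.05).round(4) for C,p in((A,a),(B,b))])
rows([.5545,.161,.1],np.radians(13.4))
E
```

```text
[0.5571 0.1687 0.0467] [0.0007 0.0007]
[array([0.5569, 0.1692, 0.05  ]), array([0.5574, 0.1678, 0.05  ])]
[0.5502 0.1993 0.05  ] [0.0005 0.0005]
[array([0.5502, 0.1998, 0.05  ]), array([0.5501, 0.1988, 0.05  ])]
[0.5647 0.1376 0.0489] [0.0008 0.0008]
[array([0.5647, 0.1385, 0.05  ]), array([0.5647, 0.1369, 0.05  ])]
shift [ 0.0546 -0.0278  0.1131] roll opts [np.float64(0.0004), np.float64(-1.9996)] tcp [0.5172 0.1292 0.1905] yaw 13.4 j6 1.48 t 18.05
```

```bash

python3 -m handwheel '[{"x":0.03,"y":-0.018,"z":0.02,"roll":0},{"x":0.06,"y":-0.036,"z":0.05,"roll":0},{"x":0.06,"y":-0.036,"z":0.08,"roll":0},{"x":0.06,"y":-0.036,"z":0.1,"roll":0},{"x":0.06,"y":-0.036,"z":0.1,"roll":0}]' |grep -E 'eef'
python3 -m handwheel '[{"x":0,"y":0,"z":0.03,"roll":0},{"x":0,"y":0,"z":0.06,"roll":0},{"x":0,"y":0,"z":0.094,"roll":0},{"x":0,"y":0,"z":0.094,"roll":0},{"x":0,"y":0,"z":0.094,"roll":0}]' |grep -E 'eef|force'
python3 -m handwheel '[{"x":0,"y":0,"z":0,"roll":0},{"x":0,"y":0,"z":0,"roll":0},{"x":0,"y":0,"z":0,"roll":0},{"x":0,"y":0,"z":0,"roll":0},{"x":0,"y":0,"z":0,"roll":0}]' 1 |grep -E 'eef|force|open'
python3 -m handwheel '[{"x":0,"y":0,"z":0,"roll":0},{"x":0,"y":0,"z":0,"roll":0},{"x":0,"y":0,"z":0,"roll":0},{"x":0,"y":0,"z":0,"roll":0},{"x":0,"y":0,"z":0,"roll":0}]' |grep -E 'eef|force|open'
```

```text
eef_pos: [0.5553, 0.1679, 0.1076]
eef_pos: [0.5582, 0.1682, 0.0366]
wrist_force: [-0.2, 0.8, 1.2]
grip_force: 0.0
eef_pos: [0.5583, 0.1684, 0.036]
wrist_force: [0.6, -0.1, 2.3]
opening: 0.0634
grip_force: 30.0
eef_pos: [0.5583, 0.1683, 0.036]
wrist_force: [-0.7, -0.3, 6.1]
opening: 0.0634
grip_force: 30.0
```

```bash

python3 -m handwheel '[{"x":0,"y":0,"z":-0.03,"roll":0},{"x":0,"y":0,"z":-0.06,"roll":0},{"x":-0.03,"y":0,"z":-0.09,"roll":0},{"x":-0.07,"y":0.02,"z":-0.1,"roll":0},{"x":-0.11,"y":0.04,"z":-0.1,"roll":0}]' |grep -E 'eef|open'
python3 -m handwheel '[{"x":-0.029,"y":0.04,"z":0,"roll":0},{"x":-0.04,"y":0.09,"z":0,"roll":0},{"x":-0.05,"y":0.14,"z":0,"roll":0},{"x":-0.06,"y":0.19,"z":0,"roll":0},{"x":-0.065,"y":0.24,"z":0,"roll":0}]' |grep -E 'eef|open'
python3 -m handwheel '[{"x":-0.01,"y":0.04,"z":0,"roll":0},{"x":-0.02,"y":0.08,"z":0,"roll":0},{"x":-0.021,"y":0.111,"z":0,"roll":0},{"x":-0.021,"y":0.111,"z":0,"roll":0},{"x":-0.021,"y":0.111,"z":0,"roll":0}]' |grep -E 'eef|open|force'
python3 -c "
from h import *
rows([.4785,-.173,.0425],np.radians(13.4))"
```

```text
eef_pos: [0.4799, 0.1164, 0.1166]
opening: 0.0635
eef_pos: [0.4729, -0.0836, 0.1146]
opening: 0.0628
eef_pos: [0.4775, -0.1724, 0.1145]
wrist_force: [0.7, -0.4, -0.7]
opening: 0.0634
grip_force: 30.0
shift [0.0011 0.0012 0.09  ] roll opts [np.float64(-0.0004), np.float64(1.9996)] tcp [ 0.4775 -0.1724  0.1145] yaw 13.4 j6 0.89 t 21.55
```

```bash

python3 -m handwheel '[{"x":0.001,"y":0.001,"z":0.03,"roll":0},{"x":0.001,"y":0.001,"z":0.06,"roll":0},{"x":0.001,"y":0.001,"z":0.08,"roll":0},{"x":0.001,"y":0.001,"z":0.089,"roll":0},{"x":0.001,"y":0.001,"z":0.089,"roll":0}]' |grep -E 'eef|force'
python3 -m handwheel '[{"x":0,"y":0,"z":0.002,"roll":0},{"x":0,"y":0,"z":0.003,"roll":0},{"x":0,"y":0,"z":0.003,"roll":0},{"x":0,"y":0,"z":0.003,"roll":0},{"x":0,"y":0,"z":0.003,"roll":0}]' |grep -E 'eef|force'
```

```text
eef_pos: [0.4781, -0.1717, 0.0429]
wrist_force: [0.6, -0.0, -0.8]
grip_force: 30.0
eef_pos: [0.4793, -0.1732, 0.0423]
wrist_force: [0.0, -0.0, -0.9]
grip_force: 30.0
```

```bash

python3 -m handwheel '[{"x":0.02,"y":0,"z":0,"roll":0},{"x":0.04,"y":0,"z":0,"roll":0},{"x":0.055,"y":0,"z":0.001,"roll":0},{"x":0.066,"y":0,"z":0.001,"roll":0},{"x":0.066,"y":0,"z":0.001,"roll":0}]' |grep -E 'eef|force'
python3 -m handwheel '[{"x":0.002,"y":0,"z":0,"roll":0},{"x":0.004,"y":0,"z":0,"roll":0},{"x":0.006,"y":0,"z":0,"roll":0},{"x":0.006,"y":0,"z":0,"roll":0},{"x":0.006,"y":0,"z":0,"roll":0}]' |grep -E 'eef|force'
```

```text
eef_pos: [0.5313, -0.1606, 0.0412]
wrist_force: [-0.3, -0.2, -0.3]
grip_force: 30.0
eef_pos: [0.5351, -0.1597, 0.041]
wrist_force: [0.4, 1.4, -1.0]
grip_force: 30.0
```

```bash

python3 -m handwheel '[{"x":0.001,"y":0,"z":0,"roll":0},{"x":0.002,"y":0,"z":0,"roll":0},{"x":0.003,"y":0,"z":0,"roll":0},{"x":0.003,"y":0,"z":0,"roll":0},{"x":0.003,"y":0,"z":0,"roll":0}]' |grep -E 'eef|wrist'
python3 -m handwheel '[{"x":0.001,"y":0,"z":0.001,"roll":0},{"x":0.002,"y":0,"z":0.001,"roll":0},{"x":0.002,"y":0,"z":0.001,"roll":0},{"x":0.002,"y":0,"z":0.001,"roll":0},{"x":0.002,"y":0,"z":0.001,"roll":0}]' |grep -E 'eef|wrist'
```

```text
eef_pos: [0.5376, -0.159, 0.0411]
wrist_force: [-0.1, 0.7, -1.0]
eef_pos: [0.5388, -0.159, 0.041]
wrist_force: [-4.0, -0.1, 4.4]
```

```bash

python3 -m handwheel '[{"x":0.001,"y":0,"z":0,"roll":0},{"x":0.0015,"y":0,"z":0,"roll":0},{"x":0.0015,"y":0,"z":0,"roll":0},{"x":0.0015,"y":0,"z":0,"roll":0},{"x":0.0015,"y":0,"z":0,"roll":0}]' |grep -E 'eef|wrist'
```

```text
eef_pos: [0.539, -0.159, 0.0411]
wrist_force: [-7.4, -0.8, 7.8]
```

```bash

python3 -m handwheel '[{"x":0,"y":0,"z":0,"roll":0},{"x":0,"y":0,"z":0,"roll":0},{"x":0,"y":0,"z":0,"roll":0},{"x":0,"y":0,"z":0,"roll":0},{"x":0,"y":0,"z":0,"roll":0}]' -0.8 |grep -E 'eef|force|open'
python3 -m handwheel '[{"x":0,"y":0,"z":0,"roll":0},{"x":0,"y":0,"z":0,"roll":0},{"x":0,"y":0,"z":-0.02,"roll":0},{"x":0,"y":0,"z":-0.06,"roll":0},{"x":0,"y":0,"z":-0.1,"roll":0}]' |grep -E 'eef|force|open'
python3 -m handwheel '[{"x":-0.04,"y":0,"z":-0.04,"roll":0},{"x":-0.06,"y":0.03,"z":-0.08,"roll":0},{"x":-0.06,"y":0.06,"z":-0.08,"roll":0},{"x":-0.06,"y":0.08,"z":-0.08,"roll":0},{"x":-0.06,"y":0.08,"z":-0.08,"roll":0}]' |grep -E 'eef|force|open'
python3 snap.py w10
python3 -c "
from h import *
rows([.5615,-.2555,.0465],np.radians(13.4))"
```

```text
eef_pos: [0.5402, -0.1583, 0.0401]
wrist_force: [0.8, -0.2, -0.2]
opening: 0.0853
grip_force: 0.0
eef_pos: [0.5398, -0.1583, 0.1216]
wrist_force: [-0.6, -0.2, 0.2]
opening: 0.0857
grip_force: 0.0
eef_pos: [0.5085, -0.2332, 0.1846]
wrist_force: [-0.1, -0.2, 0.1]
opening: 0.0853
grip_force: 0.0
[ 0.5085 -0.2332  0.1846]
shift [0.0584 0.0443 0.1714] roll opts [np.float64(-0.0005), np.float64(1.9995)] tcp [ 0.508  -0.232   0.1837] yaw 13.4 j6 0.81 t 26.6
```

View pics/w10.png

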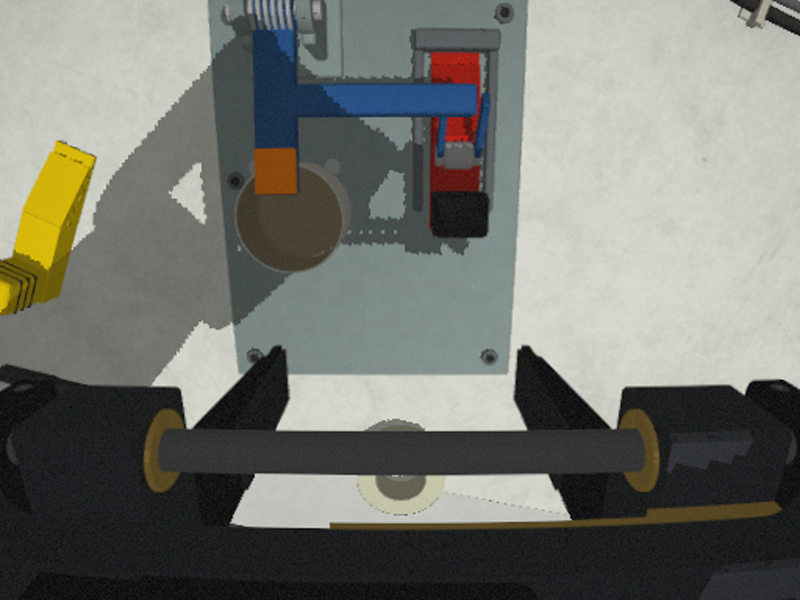

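w10: the cup stands under the nose, rim centre about (291,217), right-hand pin visible at (332,168), and the wedge is still home. I check the rim centre against the nest.

```bash
python3 - <<'E'
from h import *
import pickle
C=cam('wrist',pickle.load(open('pics/w10.pkl','rb'))[0])
for p,z in [((291,217),.055),((236,217),.055),((346,217),.055),((290,272),.055),((460,234),.067),((431,225),.067),((489,225),.067)]: print(onz(C,np.array(p)*.64,z).round(4))
E
python3 -m handwheel '[{"x":0.02,"y":0.015,"z":0.02,"roll":0},{"x":0.04,"y":0.03,"z":0.05,"roll":0},{"x":0.058,"y":0.044,"z":0.08,"roll":0},{"x":0.058,"y":0.044,"z":0.1,"roll":0},{"x":0.058,"y":0.044,"z":0.1,"roll":0}]' -0.2 |grep -E 'eef|force|open'
```

```text
[ 0.538 -0.161  0.055]
[ 0.5308 -0.1295  0.055 ]
[ 0.5452 -0.1921  0.055 ]
[ 0.5057 -0.1661  0.055 ]
[ 0.5522 -0.2568  0.067 ]
[ 0.5533 -0.2398  0.067 ]
[ 0.5609 -0.2712  0.067 ]
eef_pos: [0.5591, -0.2529, 0.0998]
wrist_force: [-0.4, 1.2, -0.2]
opening: 0.0578
grip_force: 0.0
```

```bash

python3 -m handwheel '[{"x":0,"y":0,"z":0.03,"roll":0},{"x":0,"y":0,"z":0.06,"roll":0},{"x":0,"y":0,"z":0.069,"roll":0},{"x":0,"y":0,"z":0.069,"roll":0},{"x":0,"y":0,"z":0.069,"roll":0}]' |grep -E 'eef|force|open'
python3 -m handwheel '[{"x":0,"y":0,"z":0,"roll":0},{"x":0,"y":0,"z":0,"roll":0},{"x":0,"y":0,"z":0,"roll":0},{"x":0,"y":0,"z":0,"roll":0},{"x":0,"y":0,"z":0,"roll":0}]' 1 |grep -E 'eef|force|open'
python3 -m handwheel '[{"x":0,"y":0,"z":0,"roll":0},{"x":0,"y":0,"z":0,"roll":0},{"x":0,"y":0,"z":0,"roll":0},{"x":0,"y":0,"z":0,"roll":0},{"x":0,"y":0,"z":0,"roll":0}]' |grep -E 'eef|force|open'
```

```text
eef_pos: [0.5622, -0.2554, 0.0506]
wrist_force: [0.6, 0.4, -0.4]
opening: 0.0572
grip_force: 0.0
eef_pos: [0.5618, -0.2552, 0.0495]
wrist_force: [-1.6, 1.3, 2.7]
opening: 0.0296
grip_force: 30.0
eef_pos: [0.5618, -0.2552, 0.0495]
wrist_force: [-2.5, 2.1, 5.4]
opening: 0.0299
grip_force: 30.0
```

```bash

python3 -m handwheel '[{"x":-0.01,"y":0,"z":0,"roll":0},{"x":-0.02,"y":0,"z":0,"roll":0},{"x":-0.03,"y":0,"z":0,"roll":0},{"x":-0.04,"y":0,"z":0,"roll":0},{"x":-0.05,"y":0,"z":0,"roll":0}]' |grep -E 'eef|force|open'
python3 -m handwheel '[{"x":-0.012,"y":0,"z":0,"roll":0},{"x":-0.025,"y":0,"z":0,"roll":0},{"x":-0.04,"y":0,"z":0,"roll":0},{"x":-0.058,"y":0,"z":0,"roll":0},{"x":-0.058,"y":0,"z":0,"roll":0}]' |grep -E 'eef|force|open'
python3 -m handwheel '[{"x":0,"y":0,"z":-0.02,"roll":0},{"x":0,"y":0,"z":-0.04,"roll":0},{"x":0,"y":0,"z":-0.05,"roll":0},{"x":0,"y":0,"z":-0.05,"roll":0},{"x":0,"y":0,"z":-0.05,"roll":0}]' |grep -E 'eef|force|open'
python3 -c "
from h import *
rows([.4345,-.4385,.09],np.radians(-23))"
```

```text
eef_pos: [0.5238, -0.2646, 0.0495]
wrist_force: [2.3, 0.9, 2.5]
opening: 0.0298
grip_force: 30.0
eef_pos: [0.4756, -0.2762, 0.0495]
wrist_force: [-2.4, -1.2, 5.8]
opening: 0.0299
grip_force: 30.0
eef_pos: [0.4775, -0.2753, 0.0891]
wrist_force: [0.2, -0.2, -2.1]
opening: 0.0299
grip_force: 30.0
shift [-0.0997  0.186  -0.0011] roll opts [np.float64(0.4049), np.float64(-1.5951)] tcp [ 0.4775 -0.2753  0.0891] yaw 13.4 j6 0.72 t 30.1
```

```bash

python3 -m handwheel '[{"x":-0.02,"y":0.04,"z":0,"roll":0.08},{"x":-0.04,"y":0.08,"z":0,"roll":0.16},{"x":-0.06,"y":0.12,"z":0,"roll":0.24},{"x":-0.08,"y":0.16,"z":0,"roll":0.32},{"x":-0.1,"y":0.186,"z":0,"roll":0.405}]' >/dev/null
python3 -m handwheel '[{"x":0,"y":0,"z":0,"roll":0},{"x":0,"y":0,"z":0.02,"roll":0},{"x":0,"y":0,"z":0.04,"roll":0},{"x":0,"y":0,"z":0.055,"roll":0},{"x":0,"y":0,"z":0.055,"roll":0}]' |grep -E 'eef|force|open'
python3 -m handwheel '[{"x":0,"y":0,"z":0.002,"roll":0},{"x":0,"y":0,"z":0.004,"roll":0},{"x":0,"y":0,"z":0.004,"roll":0},{"x":0,"y":0,"z":0.004,"roll":0},{"x":0,"y":0,"z":0.004,"roll":0}]' |grep -E 'eef|force|open'
```

```text
eef_pos: [0.4338, -0.4366, 0.0422]
wrist_force: [0.4, 0.7, -2.4]
opening: 0.0294
grip_force: 30.0
eef_pos: [0.4345, -0.4388, 0.0421]
wrist_force: [-0.8, -0.1, -2.4]
opening: 0.03
grip_force: 30.0
```

```bash

python3 -m handwheel '[{"x":0,"y":0,"z":0.0008,"roll":0},{"x":0,"y":0,"z":0.0013,"roll":0},{"x":0,"y":0,"z":0.0013,"roll":0},{"x":0,"y":0,"z":0.0013,"roll":0},{"x":0,"y":0,"z":0.0013,"roll":0}]' |grep -E 'eef|force|open'
python3 -m handwheel '[{"x":0,"y":0,"z":0,"roll":0},{"x":0,"y":0,"z":0,"roll":0},{"x":0,"y":0,"z":0,"roll":0},{"x":0,"y":0,"z":0,"roll":0},{"x":0,"y":0,"z":0,"roll":0}]' -0.3 |grep -E 'eef|force|open'
python3 -m handwheel '[{"x":0,"y":0,"z":0,"roll":0},{"x":0,"y":0,"z":-0.04,"roll":0},{"x":0,"y":0,"z":-0.08,"roll":0},{"x":0,"y":0,"z":-0.13,"roll":0},{"x":0,"y":0,"z":-0.18,"roll":0}]' |grep -E 'eef|force|open'
python3 -m handwheel '[{"x":0,"y":-0.04,"z":-0.03,"roll":0},{"x":0,"y":-0.08,"z":-0.06,"roll":0},{"x":-0.03,"y":-0.1,"z":-0.06,"roll":0},{"x":-0.05,"y":-0.1,"z":-0.06,"roll":0},{"x":-0.05,"y":-0.1,"z":-0.06,"roll":0}]' |grep -E 'eef|force|open'
python3 snap.py w11
python3 - <<'E'
from h import *
s=r.camera('side')[:,:,::-1];w=cv2.imread('pics/w11.png')
cv2.imwrite('pics/fin.png',np.hstack([cv2.resize(s[180:320,200:330],(371,400),interpolation=cv2.INTER_CUBIC),cv2.resize(w,(429,322)) if 0 else cv2.copyMakeBorder(cv2.resize(w,(429,322)),0,78,0,0,0)]))
E
```

```text
eef_pos: [0.4344, -0.4388, 0.0409]
wrist_force: [1.0, -1.3, -0.7]
opening: 0.03
grip_force: 30.0
eef_pos: [0.4344, -0.4387, 0.0409]
wrist_force: [0.6, -0.1, 0.2]
opening: 0.0608
grip_force: 0.0
eef_pos: [0.4341, -0.4383, 0.1858]
wrist_force: [0.8, -0.5, -0.4]
opening: 0.062
grip_force: 0.0
eef_pos: [0.4281, -0.3484, 0.2332]
wrist_force: [-0.3, -0.5, 0.1]
opening: 0.0621
grip_force: 0.0
[ 0.4281 -0.3484  0.2332]
```

View pics/fin.png

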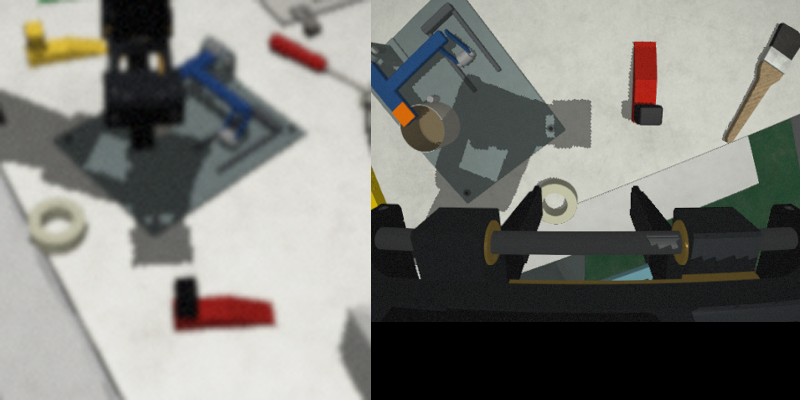

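The wedge stands level on bare worktop at (225,305), off the plate. The cup sits under the orange nose at (430,125), and the robot is clear.

```bash
python3 -c "
from rig import r
print(r.get_state()['t'],r.get_state()['joint_vel'].round(3));print(r.sign_off())"
```

```text
33.7 [-0.003  0.02  -0.014 -0.     0.001 -0.001]
the job is handed in; nothing more can be done
None
```

I handed the job in at about 34 s of the 72 s allowed: the cup stands in the nest under the released arm, and the wedge stands on the bare worktop clear of the fixture. I didn't get the result of the judging. The arm's angle and its force on the rim were not measured; I only saw in the last picture that its nose is over the cup.

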